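# Park the microscope accessories on their outlined mats

### The arm

A 6-joint arm with a two-finger parallel gripper is mounted at the origin on the work surface. World frame = base frame: x ahead of the robot, y to its left, z up, the work surface at z = 0. Lengths are in m, angles in rad, forces in N, time in s.
With the tool pointing down it reaches from about 0.325 to 0.875 m from the base axis. Payload 4.4 kg.
Tool frame: the origin (TCP) lies on the centre line of the jaws, within the pads' length; the fingertips stand 14 mm ahead of it and the grasp point (between the pads) lies 5 mm behind it; z points along the fingers, x is the direction in which the jaws open and shut, and the axes are right-handed (so a half turn about z gives the same grasp; the last joint's range is limited). The gripper opens to 85 mm and grips with 20 to 120 N. Pads are 22 mm wide; open, the fingers measure 114 mm over their backs; the gripper's body (76 mm by 85 mm) begins 54 mm behind the grasp point. The pads swing forward as they close: fully open they stand 13 mm farther back than shut.
Start: joints at [-1.401, 0.207, 1.542, -0, 1.393, -0.15], TCP at [0.181, -0.546, 0.245] pointing down, gripper open.
Joint ranges: [-2.73, 2.73], [-0.86, 2.22], [0.23, 2.46], [-1.11, 4.25], [0.08, 2.63], [-2.82, 2.82]. Speed limits (rad/s): [2.79, 2.79, 3.14, 3.14, 3.14, 3.14].

### API

Orientations are given as [roll, pitch, yaw] about the fixed x, y, z axes, in that order (R = Rz(yaw) Ry(pitch) Rx(roll)).
In Python, from rig import r, hand, imaging gives the robot as it stands. Calls block until the motion is done:
- r.move_pose(position, orientation): joint-space move of the TCP to a pose.
- r.line_to(position, frame=None, velocity=0.15): straight line of the TCP; frame=None keeps the orientation; velocity is the mean speed in m/s.
- r.goto_joints(angles): joint-space move.
- hand.gripper_to(opening): finger opening in m; the grip force is fixed at half the most; returns when the fingers have stopped.
- r.dwell(seconds).
- r.inverse_kinematics(position, orientation): joint angles nearest the present ones, or None.
- r.get_state(): the state.
- imaging.snapshot(name): name is "scene" or "top" or "wrist"; returns the picture (384x512x3 uint8, blue, green, red); there is no depth.
- imaging.camera_model(name): a dict with "mtx" (3x3 intrinsics, pixels), "world_from_camera" (4x4, takes a point from camera to world coordinates); the wrist camera has in their place "T_tool_cam" (4x4, takes a point from camera to tool coordinates, whose origin is the TCP and whose axes are the tool frame's). Camera axes: x right, y down, z forward; pixel columns grow to the right and rows downward; lengths in m; the calibration is good to about 2 mm. A picture is of the moment at which its call begins: read the wrist's pose just before it. camera_model takes no time and is no camera call.
A pose or a line that the arm cannot do raises r.PlanningError and nothing moves.
- r.close_job(): hands the job in, once; it reports no verdict.
The state is a dict: "clock": time; "joints": joint angles; "joint_vel": joint speeds; "joint_efforts": joint torques, N m; "tool_pos": TCP position; "ee_rot": TCP orientation; "wrist_force": force on the tool from outside, world axes, zero at the start; "moment": the same for the moment, N m; "grip_width": finger opening in m.
Only numpy, scipy, OpenCV 4.12 (cv2) and the standard library are available. Lean on these libraries where they do the work, as an engineer would, in place of code of your own. Each camera call takes 0.05 s, during which the arm holds its last target. There are 200 camera calls.

### The job

The session at the stereo microscope is over: put the auxiliary lens, the eyepiece, the filter cube and the slide box back, each upright and centred on the round rubber mat whose white outline has its shape and size, with the cube and the box turned to match their outlines. Set them down rather than drop them, and leave the reagent bottle and the specimen tub where they stand.

Things in the scene. Friction and masses are not known exactly. Their poses are not given: they have to be found in the camera images.
- aux_lens: auxiliary lens: short upright black cylinder with a steel band, an aluminium rim and a glass disc on top, 54 mm diameter, 40 mm high, about 0.24 kg, loose. Origin: centre of the underside, z up. The ten listed things stand apart on the bench, centres at least 105 mm from each other; nothing else stands between them.
- eyepiece: eyepiece: upright slim cylinder, white barrel below and black above with a small lens on top, 36 mm diameter, 52 mm high, about 0.11 kg, loose. Origin: centre of the underside, z up.
- filter_cube: filter cube: aluminium block, 40 x 40 mm, 38 mm high, with round dark windows, about 0.10 kg, loose. Origin: centre of the underside, z up, x and y square to its sides; all four sides are alike.
- slide_box: slide box: closed grey plastic box, 86 mm long (its x) by 32 mm wide (its y), 30 mm high, paper label on top, about 0.07 kg, loose. Origin: centre of the underside, z up. Either end may point either way.
- mat_lens: round dark rubber mat, 104 mm across, 3 mm thick, fixed to the bench, with a white line outlining a large circle of 54 mm at its centre. Origin: centre of the underside (3 mm below the surface that the thing stands on), z up. Belongs to the auxiliary lens.
- mat_eyepiece: round dark rubber mat, 104 mm across, 3 mm thick, fixed to the bench, with a white line outlining a small circle of 36 mm at its centre. Origin: centre of the underside (3 mm below the surface that the thing stands on), z up. Belongs to the eyepiece.
- mat_cube: round dark rubber mat, 104 mm across, 3 mm thick, fixed to the bench, with a white line outlining a square of 40 x 40 mm at its centre. Origin: centre of the underside (3 mm below the surface that the thing stands on), z up, x and y square to the outline's sides. Belongs to the filter cube.
- mat_slides: round dark rubber mat, 104 mm across, 3 mm thick, fixed to the bench, with a white line outlining an oblong of 86 x 32 mm at its centre. Origin: centre of the underside (3 mm below the surface that the thing stands on), z up, x along the oblong's length. Belongs to the slide box.
- bottle: bystander: small upright clear reagent bottle with a blue cap and paper label, 42 mm diameter, 85 mm high, loose. Origin: centre of the underside. Stays where it is.
- tub: bystander: upright specimen tub with a white lid, 66 mm diameter, 52 mm high, loose. Origin: centre of the underside. Stays where it is.
Mind the look-alikes: they are no part of the job. What is shaped like the mat_lens but purple or yellow is not meant.

How it is judged:
By the outcome, as a careful person would: the job done as asked, in the order asked, and still so for the second after the job is handed in, with the robot touching nothing.
It also fails if it takes over 112 s, if anything falls off the work surface, if the arm or the gripper's body presses on something with over 40 N, if the wrist force passes 120 N, or if a joint passes its speed limit or range.

## Working session

There is one attempt and no reset: what is moved stays moved. The work goes in short steps, each a Python script; the robot and the scene stay as the last script left them, time stands still between calls to the robot, and variables do not carry over. Pictures are saved under pics/ and viewed, about 12 in all and at most 16, crops included, and the job is handed in when it is done.

```bash
ls; mkdir -p pics
python3 - <<'E'
from rig import r,hand,imaging
import cv2,numpy as np
np.set_printoptions(precision=4,suppress=True)
for n in ("top","scene"):
    cv2.imwrite(f"pics/{n}0.png",imaging.snapshot(n))
for n in ("top","scene","wrist"): print(n,imaging.camera_model(n))
print(r.get_state())
E
```

```text
pics
top {'mtx': array([[352.2019,   0.    , 263.9347],
       [  0.    , 352.2019, 192.6108],
       [  0.    ,   0.    ,   1.    ]]), 'world_from_camera': array([[-0.0104, -0.9944,  0.105 ,  0.3681],
       [-0.9998,  0.0119,  0.0134, -0.0003],
       [-0.0145, -0.1048, -0.9944,  1.0305],
       [ 0.    ,  0.    ,  0.    ,  1.    ]])}
scene {'mtx': array([[470.9271,   0.    , 259.9106],
       [  0.    , 470.9271, 195.6208],
       [  0.    ,   0.    ,   1.    ]]), 'world_from_camera': array([[-0.6122,  0.4999, -0.6126,  1.2787],
       [ 0.7905,  0.403 , -0.4612,  0.6029],
       [ 0.0163, -0.7666, -0.6419,  0.9033],
       [ 0.    ,  0.    ,  0.    ,  1.    ]])}
wrist {'mtx': array([[314.9097,   0.    , 258.2584],
       [  0.    , 314.9097, 191.4308],
       [  0.    ,   0.    ,   1.    ]]), 'T_tool_cam': array([[ 1.    , -0.0001,  0.0004, -0.0009],
       [ 0.    ,  0.9503,  0.3114, -0.0804],
       [-0.0004, -0.3114,  0.9503, -0.1279],
       [ 0.    ,  0.    ,  0.    ,  1.    ]])}
{'clock': 0.1, 'joints': array([-1.4015,  0.2074,  1.5428,  0.    ,  1.3935, -0.1505]), 'joint_vel': array([-0.0016, -0.0004, -0.0034, -0.0004,  0.0013,  0.0002]), 'joint_efforts': array([ -0.001 , -38.409 , -29.2548,  -0.0002,   0.0049,   0.    ]), 'tool_pos': array([ 0.1806, -0.5452,  0.2442]), 'ee_rot': array([-3.1413,  0.0021, -1.251 ]), 'wrist_force': array([-0.1868,  0.5073,  0.1983]), 'moment': array([-0.0129,  0.0031, -0.0022]), 'grip_width': 0.08575122146708367}
```

View pics/top0.png

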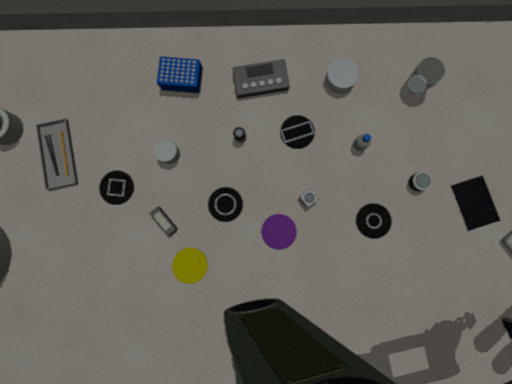

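View pics/scene0.png

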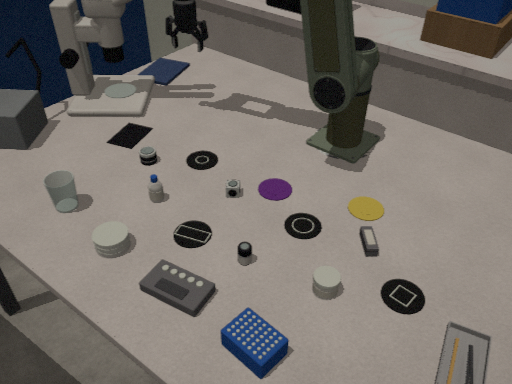

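The top view shows:
- **Mats:** cube (117,187), circles at (225,204) and (374,221), slides (297,132).
- **Objects:** tub (166,152), eyepiece (239,134), box (164,221), cube (309,199), bottle (362,142), lens (420,181).

The purple and yellow discs are decoys. Next I'll measure the mats.

```bash
cat > h.py <<'E'
from rig import r,hand,imaging
import cv2,numpy as np
from scipy.spatial.transform import Rotation as R
np.set_printoptions(precision=4,suppress=True)
def cast(name,px,z,T=None):
    m=imaging.camera_model(name); T=m["world_from_camera"] if T is None else T
    px=np.atleast_2d(np.asarray(px,float)); d=np.c_[px,np.ones(len(px))]@np.linalg.inv(m["mtx"]).T@T[:3,:3].T
    o=T[:3,3]; return (o+d*((z-o[2])/d[:,2])[:,None])[:,:2]
def wristT():
    s=r.get_state(); T=np.eye(4); T[:3,:3]=R.from_euler("xyz",s["ee_rot"]).as_matrix(); T[:3,3]=s["tool_pos"]
    return T@imaging.camera_model("wrist")["T_tool_cam"]
def rect(p):  # min-area rect of metric points: centre, long side, short side, angle of long side
    (c,(w,h),a)=cv2.minAreaRect((p*1000).astype(np.float32)); 
    if w<h: w,h,a=h,w,a+90
    return np.array(c)/1000,w/1000,h/1000,np.radians(a)
E
python3 - <<'E'
from h import *
im=cv2.imread("pics/top0.png"); g=cv2.cvtColor(im,cv2.COLOR_BGR2GRAY)
for n,(u,v) in dict(cube=(117,187),A=(225,204),B=(374,221),slides=(297,132)).items():
    w=np.zeros_like(g); cv2.circle(w,(u,v),22,255,-1)
    cs,_=cv2.findContours(((g<70)&(w>0)).astype(np.uint8),cv2.RETR_EXTERNAL,cv2.CHAIN_APPROX_NONE)
    c=max(cs,key=cv2.contourArea)[:,0]; (mc,ms,_)=cv2.minAreaRect((cast("top",c,.003)*1000).astype(np.float32))
    inn=np.zeros_like(g); cv2.circle(inn,(u,v),15 if n!='slides' else 17,255,-1)
    p=np.argwhere((g>80)&(inn>0))[:,::-1]; o=rect(cast("top",p,.003))
    print(n,"mat",mc,ms,"outline",o)
for n,(u,v,z) in dict(eye=(239,132,.052),box=(165,221,.03),cube=(309,198,.038),lens=(421,180,.04),bottle=(365,138,.085),tub=(166,150,.052)).items(): print(n,cast("top",(u,v),z))
big=cv2.resize(im[110:250,90:450],(0,0),fx=2.2,fy=2.2,interpolation=cv2.INTER_CUBIC)
cv2.imwrite("pics/big.png",big)
E
```

```text
cube mat (497.2052917480469, 450.6534729003906) (101.79719543457031, 98.27610778808594) outline (array([0.4985, 0.451 ]), 0.04719404983520508, 0.04635668182373047, np.float64(1.4776197771040762))
A mat (444.5895080566406, 127.93943786621094) (100.2489013671875, 99.06156921386719) outline (array([0.4459, 0.1279]), 0.05886082458496094, 0.05578473663330078, np.float64(1.5596637808061473))
B mat (391.77886962890625, -303.0145263671875) (100.44461822509766, 99.62504577636719) outline (array([ 0.3915, -0.3031]), 0.0432624626159668, 0.03755321884155274, np.float64(1.5597082555963517))
slides mat (659.5419921875, -87.89030456542969) (31.6358699798584, 84.32653045654297) outline (array([ 0.6435, -0.0927]), 0.09365373992919922, 0.07196000671386718, np.float64(1.8853988087382922))
eye [[0.6458 0.0821]]
box [[0.3959 0.2954]]
cube [[ 0.456  -0.1141]]
lens [[ 0.5031 -0.4304]]
bottle [[ 0.6146 -0.2654]]
tub [[0.5964 0.2899]]
```

View pics/big.png

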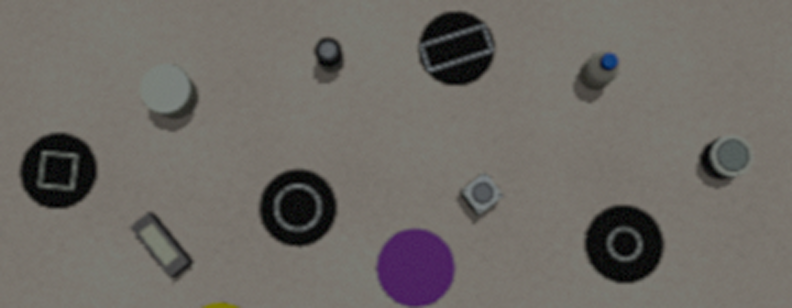

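Circle A (about 57 mm) is mat_lens and circle B (about 40 mm) is mat_eyepiece. I'll make one tour with the wrist camera at fixed yaw to refine all the positions.

Run:
```python
from h import *
import pickle
tgt=dict(lens=(.503,-.430),m_eye=(.3917,-.303),m_slides=(.6435,-.09),cube=(.456,-.114),eye=(.646,.082),m_lens=(.4455,.128),box=(.396,.295),m_cube=(.498,.451))
D={}
for n,(x,y) in tgt.items():
    r.move_pose([x,y,.18],[np.pi,0,0]); r.dwell(.15)
    T=wristT(); im=imaging.snapshot("wrist"); D[n]=(T,im)
pickle.dump(D,open("tour.pkl","wb"))
rows=[np.hstack([cv2.resize(D[n][1],(200,150)) for n in list(D)[i:i+4]]) for i in (0,4)]
cv2.imwrite("pics/tour.png",np.vstack(rows)); print(r.get_state()["clock"])
```

```text
9.1583
```

View pics/tour.png

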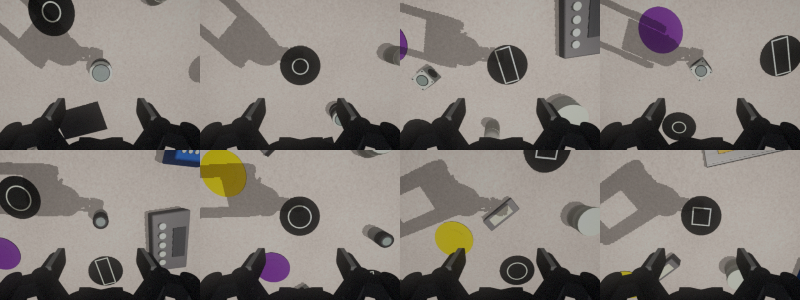

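The tour shows every target near its image centre. I'll enlarge the objects for segmentation and measure the mats.

Run:
```python
from h import *
import pickle
D=pickle.load(open("tour.pkl","rb"))
for n in ("m_lens","m_eye","m_cube","m_slides"):
    T,im=D[n]; g=cv2.cvtColor(im,cv2.COLOR_BGR2GRAY)
    n_,lab,st,ce=cv2.connectedComponentsWithStats((g<70).astype(np.uint8))
    k=min([i for i in range(1,n_) if st[i,4]>1500],key=lambda i:np.hypot(*(ce[i]-[258,175])))
    cs,_=cv2.findContours((lab==k).astype(np.uint8),cv2.RETR_EXTERNAL,cv2.CHAIN_APPROX_NONE)
    c=max(cs,key=cv2.contourArea); hull=cv2.convexHull(c); m=np.zeros_like(g); cv2.fillPoly(m,[hull],255)
    M=rect(cast("wrist",hull[:,0],.003,T)); 
    m=cv2.erode(m,np.ones((7,7)) if n!="m_slides" else np.ones((5,5)))
    p=np.argwhere((g>100)&(m>0))[:,::-1]; q=cast("wrist",p,.003,T); o=rect(q)
    print(n,"mat",M[0],M[1],M[2],"outline",o, q.mean(0))
tiles=[]
for n in ("lens","eye","cube","box"):
    T,im=D[n]; tiles.append(cv2.resize(im[130:230,190:323],(399,300),interpolation=cv2.INTER_CUBIC))
cv2.imwrite("pics/objs.png",np.vstack([np.hstack(tiles[:2]),np.hstack(tiles[2:])]))
```

```text
m_lens mat [0.4445 0.1294] 0.052450042724609375 0.05186955642700195 outline (array([0., 0.]), 0.0, 0.0, np.float64(0.0)) [nan nan]
m_eye mat [ 0.3914 -0.3013] 0.10105288696289062 0.1004490737915039 outline (array([ 0.3916, -0.3023]), 0.0431109619140625, 0.041165618896484374, np.float64(3.140605153457592)) [ 0.3918 -0.3026]
m_cube mat [0.4981 0.4524] 0.10095873260498046 0.10048597717285156 outline (array([0.4983, 0.4523]), 0.04815114593505859, 0.04812403106689453, np.float64(3.0478975864347344)) [0.4993 0.4513]
m_slides mat [ 0.6326 -0.0837] 0.10047164916992188 0.04791976547241211 outline (array([ 0.6404, -0.0814]), 0.09050735473632812, 0.02938754653930664, np.float64(1.4818683179910797)) [ 0.6423 -0.0742]<stdin>:13: RuntimeWarning: Mean of empty slice.
  ret = um.true_divide(
```

View pics/objs.png

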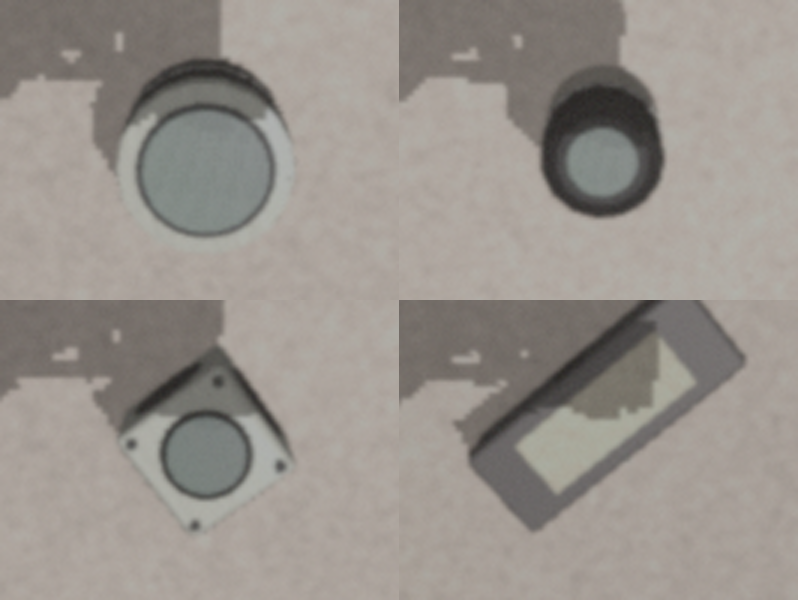

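Objects, in crop pixels at 3x:

| Object | Feature | Pixel(s) |
|---|---|---|
| Lens | Disc centre | (206,170) |
| Eyepiece | Lens centre | (203,162) |
| Cube | Holes | (131,144), (280,166), (217,81), (195,225) |
| Box | Label and ends centre | about (208.6,112.5) |

Next I'll fix the mat masks and cast all of these.

```bash
cat >> h.py <<'E'
def mat(im,T,thr=100):
    g=cv2.cvtColor(im,cv2.COLOR_BGR2GRAY)
    d=cv2.morphologyEx((g<70).astype(np.uint8),cv2.MORPH_CLOSE,cv2.getStructuringElement(2,(9,9)))
    n_,lab,st,ce=cv2.connectedComponentsWithStats(d)
    k=min([i for i in range(1,n_) if st[i,4]>1500],key=lambda i:np.hypot(*(ce[i]-[258,190])))
    cs,_=cv2.findContours((lab==k).astype(np.uint8),cv2.RETR_EXTERNAL,cv2.CHAIN_APPROX_NONE)
    hull=cv2.convexHull(max(cs,key=cv2.contourArea)); m=np.zeros_like(g); cv2.fillPoly(m,[hull],255)
    p=np.argwhere((g>thr)&(cv2.erode(m,np.ones((5,5)))>0))[:,::-1]
    return rect(cast("wrist",hull[:,0],.003,T)),rect(cast("wrist",p,.003,T))
E
python3 - <<'E'
from h import *
import pickle
D=pickle.load(open("tour.pkl","rb"))
for n in ("m_lens","m_eye","m_cube","m_slides"):
    a,b=mat(D[n][1],D[n][0]); print(n,"mat",*a[:3],"outline",*b)
f=lambda n,p,z: cast("wrist",(np.atleast_2d(p)+.5)/3-.5+[190,130],z,D[n][0])
print("lens",f("lens",(206,170.5),.04)); print("eye",f("eye",(203,162),.052))
h=f("cube",[(131,144),(280,166),(217,81),(195,225)],.038)
v1,v2=h[1]-h[0],h[2]-h[3]; print("cube",h.mean(0),"ang",np.degrees(np.arctan2(*v1[::-1])-np.pi/4)%90,np.degrees(np.arctan2(*v2[::-1])-np.pi/4)%90,np.hypot(*v1),np.hypot(*v2))
b=f("box",[(208.6,112.5),(71,160),(134,230),(346,62),(208.7,115.5)],.03); print("box",b[0],b[4],[(np.hypot(*d),np.degrees(np.arctan2(*d[::-1]))) for d in (b[2]-b[1],b[3]-b[2])])
E
```

```text
m_lens mat [0.4446 0.1296] 0.10113944244384766 0.10079957580566407 outline [0.4443 0.129 ] 0.06114644241333008 0.05979941177368164 3.14037212686221
m_eye mat [ 0.3914 -0.3013] 0.10105288696289062 0.1004490737915039 outline [ 0.3916 -0.3023] 0.0431109619140625 0.041165618896484374 3.140605153457592
m_cube mat [0.4981 0.4524] 0.10095873260498046 0.10048597717285156 outline [0.4983 0.4523] 0.04815114593505859 0.04812403106689453 3.0478975864347344
m_slides mat [ 0.6592 -0.0861] 0.10106885528564453 0.10045183563232422 outline [ 0.6592 -0.0865] 0.0940263442993164 0.040176128387451174 1.8709079167464122
lens [[ 0.5022 -0.4339]]
eye [[0.645  0.0842]]
cube [ 0.4581 -0.1128] ang 36.25688293141633 36.676415873804494 0.0449502606682047 0.045161278724698835
box [0.3979 0.3065] [0.3979 0.3056] [(np.float64(0.02965911371794346), np.float64(-50.84280951657829)), (np.float64(0.08341485623167905), np.float64(39.58149442142409))]
```

Sizes agree with the spec. The wrist and top cameras differ by a steady (-0.3, +1.3) mm or so. I'll look at mat_eyepiece with the wrist turned a half turn, to separate out the wrist camera's own offset.

Run:
```python
from h import *
import pickle
r.move_pose([.3915,-.302,.18],[np.pi,0,-np.pi]); r.dwell(.15)
T=wristT(); im=imaging.snapshot("wrist"); print(mat(im,T)); s=r.get_state(); print(s["tool_pos"],s["ee_rot"],s["clock"])
```

```text
((array([ 0.391 , -0.3028]), 0.1009156265258789, 0.10031355285644532, np.float64(0.0009599568307535898)), (array([ 0.3917, -0.3023]), 0.042991737365722656, 0.04209534454345703, np.float64(0.001031426945802502)))
[ 0.3918 -0.3017  0.18  ] [ 3.1415 -0.     -3.1407] 12.0417
```

The wrist bias is only about 0.6 mm in y, so I'm correcting for it. Picking and placing the lens now.

```bash
cat >> h.py <<'E'
P=dict(lens=(.5023,-.4345),eye=(.645,.0836),cube=(.458,-.1134),box=(.3979,.3056),m_lens=(.4445,.1287),m_eye=(.3915,-.3024),m_cube=(.4982,.4517),m_slides=(.6592,-.0869))
H=.17
def at(xy,z,yaw): r.move_pose([*xy,z],[np.pi,0,yaw])
def pick(xy,z,yaw):
    at(xy,H,yaw); r.line_to([*xy,z+.03],velocity=.2); r.line_to([*xy,z],velocity=.06)
    hand.gripper_to(0.0); s=r.get_state(); print("grip",s["grip_width"],"tcp",s["tool_pos"],"F",s["wrist_force"])
    r.line_to([*xy,H],velocity=.2); print("up",r.get_state()["grip_width"],r.get_state()["wrist_force"])
def place(xy,z,yaw):
    at(xy,H,yaw); z+=.0035; r.line_to([*xy,z+.02],velocity=.2); r.line_to([*xy,z],velocity=.03); r.dwell(.2)
    s=r.get_state(); print("down",s["tool_pos"],s["wrist_force"])
    hand.gripper_to(.085); r.line_to([*xy,z+.05],velocity=.1); r.line_to([*xy,.18],velocity=.2); 
def look(fn):
    r.dwell(.15); T=wristT(); im=imaging.snapshot("wrist"); cv2.imwrite(f"pics/{fn}.png",im)
    import pickle; pickle.dump((T,im),open(fn+".pkl","wb")); print("clock",r.get_state()["clock"])
    return T,im
E
python3 - <<'E'
from h import *
pick(P["lens"],.022,0); place(P["m_lens"],.022,0); T,im=look("lens1")
cv2.imwrite("pics/lens1c.png",cv2.resize(im[110:250,170:350],(0,0),fx=3,fy=3,interpolation=cv2.INTER_CUBIC))
E
```

```text
grip 0.052501981861222964 tcp [ 0.5028 -0.4351  0.0229] F [ 0.8141 -0.4992  1.7271]
up 0.05262366818051144 [-0.06    0.4986 -2.693 ]
down [0.444  0.1287 0.0258] [-3.2892 -0.3562  4.725 ]
clock 23.1583
```

View pics/lens1c.png

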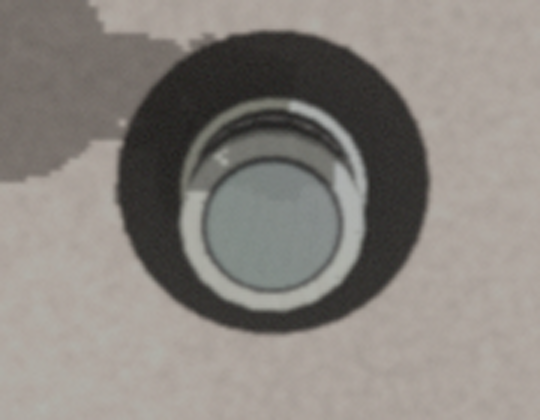

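The lens stands on its mat, with its disc at crop (273,225). I'll check that number, then move the eyepiece.

Run:
```python
from h import *
import pickle
T,im=pickle.load(open("lens1.pkl","rb")); print("lens at",cast("wrist",(260.7,184.7),.043,T),"mat",mat(im,T)[0][:3])
pick(P["eye"],.03,0); place(P["m_eye"],.03,0); T,im=look("eye1"); print("mat",mat(im,T)[0][:3])
cv2.imwrite("pics/eye1c.png",cv2.resize(im[110:250,170:350],(0,0),fx=3,fy=3,interpolation=cv2.INTER_CUBIC))
```

```text
lens at [[0.4446 0.1294]] mat (array([0.4445, 0.1299]), 0.10069336700439453, 0.10007602691650391)
grip 0.034622115267223044 tcp [0.6456 0.0836 0.0306] F [-0.0959  0.2036  0.658 ]
up 0.034842186253862824 [-0.8457  0.4527 -1.4843]
down [ 0.3911 -0.302   0.0336] [-1.8227  2.8828  4.7946]
clock 32.1833
mat (array([ 0.3915, -0.3014]), 0.10167412567138671, 0.10053372955322265)
```

View pics/eye1c.png

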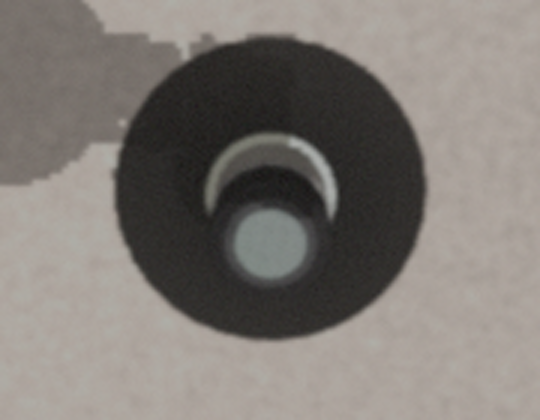

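The lens is within 0.5 mm of its mat centre. The eyepiece is upright on its mat, with its disc at crop (269.5,243.5). The cube is next.

Run:
```python
from h import *
import pickle
T,im=pickle.load(open("eye1.pkl","rb")); print("eye at",cast("wrist",(259.5,190.8),.055,T))
pick(P["cube"],.022,np.radians(36.4)); place(P["m_cube"],.022,np.radians(-5.4)); at(P["m_cube"],.18,0); T,im=look("cube1"); print("mat",mat(im,T)[0][:3])
cv2.imwrite("pics/cube1c.png",cv2.resize(im[110:250,170:350],(0,0),fx=3,fy=3,interpolation=cv2.INTER_CUBIC))
```

```text
eye at [[ 0.3912 -0.3014]]
grip 0.039391639656482874 tcp [ 0.4586 -0.1137  0.0225] F [-0.4245 -0.0486  2.9612]
up 0.039239853937608364 [ 0.1458 -0.2457 -1.2835]
down [0.4981 0.4517 0.0256] [-2.2258 -1.0148  2.5365]
clock 41.8917
mat (array([0.4984, 0.4527]), 0.10096898651123047, 0.10086507415771484)
```

View pics/cube1c.png

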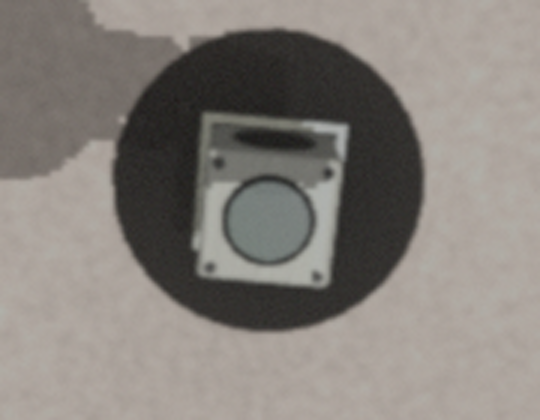

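The cube sits inside its outline, with holes at crop (218,162), (328,172), (317,277) and (210,267). I'll check it numerically, then move the box.

Run:
```python
from h import *
import pickle
T,im=pickle.load(open("cube1.pkl","rb")); h=cast("wrist",(np.array([(218,162),(328,172),(317,277),(210,267)])+.5)/3-.5+[170,110],.041,T)
a=[np.degrees(np.arctan2(*(h[j]-h[i])[::-1]))%90 for i,j in ((0,1),(1,2),(2,3),(3,0))]; print("cube at",h.mean(0),a)
pick(P["box"],.018,np.radians(-50.7)); place(P["m_slides"],.018,np.radians(17.2)); at(P["m_slides"],.18,0); T,im=look("box1"); print("mat",mat(im,T)[0][:3])
cv2.imwrite("pics/box1c.png",cv2.resize(im[110:250,170:350],(0,0),fx=4,fy=4,interpolation=cv2.INTER_CUBIC))
```

```text
cube at [0.4983 0.4527] [np.float64(84.62628209337005), np.float64(85.26157172703167), np.float64(84.29098918243034), np.float64(84.7583082790488)]
grip 0.031073569390651326 tcp [0.3984 0.3059 0.0185] F [-0.0815 -0.2938  2.4191]
up 0.03117636482561808 [-1.195   0.59   -0.7545]
down [ 0.6591 -0.0869  0.0216] [-1.3136  0.2484  1.9504]
clock 51.5417
mat (array([ 0.6581, -0.0835]), 0.10106053161621094, 0.09680415344238281)
```

View pics/box1c.png

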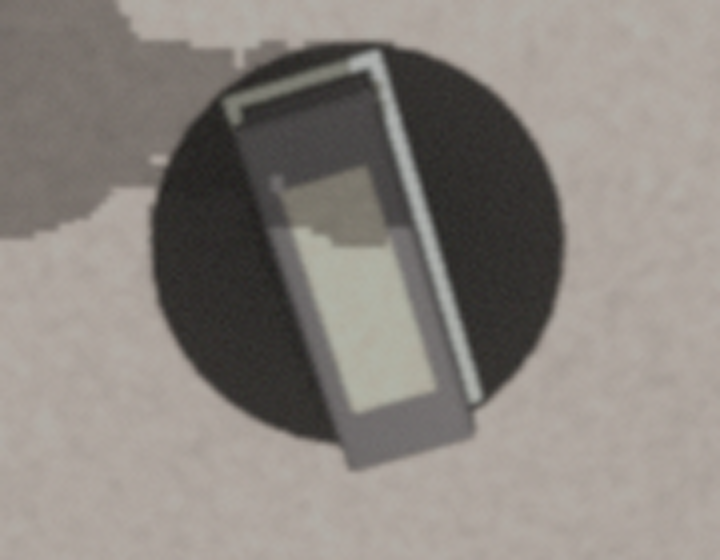

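The box lies along its outline. Its top corners are at crop (241,126), (374,88), (474,434) and (354,470). Label corners are (284,191), (369,165), (437,389) and (355,413).

Run:
```python
from h import *
import pickle
T,im=pickle.load(open("box1.pkl","rb")); f=lambda p,z:cast("wrist",(np.array(p)+.5)/4-.5+[170,110],z,T)
for p in ([(241,126),(374,88),(474,434),(354,470)],[(284,191),(369,165),(437,389),(355,413)]):
    h=f(p,.033); print(h.mean(0),[(np.hypot(*(h[j]-h[i])).round(4),(np.degrees(np.arctan2(*(h[j]-h[i])[::-1]))%180).round(2)) for i,j in ((0,1),(1,2),(2,3),(3,0))])
print("outline edge",f([(380,60),(476,400)],.003)); e=f([(380,60),(476,400)],.003); print(np.degrees(np.arctan2(*(e[1]-e[0])[::-1]))%180)
t=imaging.snapshot("top"); cv2.imwrite("pics/top1.png",cv2.resize(t[90:270,80:450],(0,0),fx=2.1,fy=2.1,interpolation=cv2.INTER_CUBIC))
```

```text
[ 0.6605 -0.086 ] [(np.float64(0.03), np.float64(15.93)), (np.float64(0.0841), np.float64(106.61)), (np.float64(0.0297), np.float64(18.29)), (np.float64(0.0853), np.float64(106.82))]
[ 0.6603 -0.0873] [(np.float64(0.0196), np.float64(17.29)), (np.float64(0.0549), np.float64(107.01)), (np.float64(0.02), np.float64(17.62)), (np.float64(0.055), np.float64(106.65))]
outline edge [[ 0.6645 -0.0386]
 [ 0.69   -0.1251]]
106.43598707332252
```

View pics/top1.png

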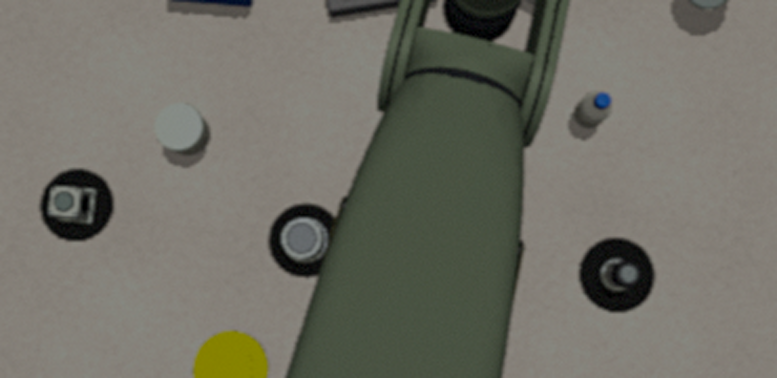

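All four are in place and the bottle and tub are undisturbed. The gripper is clear at 0.18 m, so I'm handing in.

Run:
```python
from h import *
print(r.get_state()["clock"]); r.close_job()
```

```text
51.5917
the job is handed in; nothing more can be done
```

I put the auxiliary lens, eyepiece, filter cube and slide box back on their mats, in that order, and handed the job in at about 51.6 s. Each was lowered to about 0.5 mm of its mat before the gripper opened.

My last checks used the wrist camera after each placing:

| Thing | Distance from mat centre | Angle |
|---|---|---|
| Lens | about 0.5 mm | – |
| Eyepiece | about 0.3 mm | – |
| Filter cube | about 0.1 mm | within about 0.7° of its outline |
| Slide box | 1.3–1.5 mm | within about 0.6° of its outline |

- **Slide box:** the two ways of measuring it, by its corners and by its label, differ by about 1.3 mm. I left it where it was.
- **Camera disagreement:** the wrist and top cameras disagreed by about 1.3 mm in y. A look with the wrist turned half round put about 0.6 mm of that on the wrist camera, and I corrected for it.
- **Bystanders:** the bottle and tub appeared untouched in the final top view; I did not measure them. The arm hid the slide box in that view, so only the wrist picture confirms it.

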